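# Set the polariser ring of a glass strain viewer to its index and light the lamp

## Task

Get the strain viewer ready for checking mosaic glass: with your fingertips, gently push the lever round until the ring's pointer stands at the scale position marked by the small index rider, and let go of it there. Then press the lamp button fully down and release it. Leave the viewer, the rider, the glass sample on the window and everything else on the bench where they are.

Things in the scene. Friction and masses are not known exactly. Their poses are not given: they have to be found in the camera images.
- viewer: Strain viewer: low white light box 45 mm high, 3 kg, standing loose and level on the bench. Origin: on the bench, under the ring's axis; x axis from the lever side to the scale side, z up. The box reaches x -130 to +140 mm, y -130 to +130 mm. On top, on the +x side beyond the ring, is a scale of black lines every 10 degrees, -60 to +60 about the x axis.
- window (a point): Centre of the top of the fixed round white window on the viewer, 116 mm diameter, 51 mm above the bench, on the ring's axis. Round it lies the bare aluminium turning ring, 126 mm inside and 170 mm outside diameter, its top 57 mm above the bench.
- polariser_ring (a joint): Ring angle about the vertical axis through the viewer's origin, rad, growing counter-clockwise from above, stops at -0.95 and +0.95. At 0 the pointer points along the viewer's +x, the lever along its -x. It starts on the negative side of the rider, so it is turned counter-clockwise. Friction 0.12 N m (1 to 1.5 N at the lever), no spring: it stays where it is left.
- lever_post (a point): Point on the axis of the lever's upright steel post, 75 mm above the bench. The lever is a bar 14 mm wide on the ring, opposite the pointer; near its end, 105 mm from the ring's axis, stands the post, 16 mm diameter, with a black cap 20 mm diameter, 53 to 99 mm above the bench. It swings over the 45 mm high box with nothing in its way.
- pointer_tip (a point): Tip of the ring's pointer, a narrow 6 mm wide dark steel tongue that sticks out of the ring opposite the lever; 100 mm from the ring's axis, 57 mm above the bench.
- index_rider (a joint): Where the index rider stands on the scale: its angle about the same axis, rad, same zero and direction as the ring's. The ring is set when its angle equals this one. The rider is clamped stiffly and is not to be moved.
- rider_tip (a point): Inner tip of the index rider, a little dark steel block (12 mm wide, 11 mm high, with a black screw cap) on the scale; the tip points at the ring's axis and lies 100 mm from it, so pointer_tip meets it when the ring is set.
- lamp_button_top (a point): Centre of the top of the lamp button (67 mm above the bench when up), a round grey push button of 28 mm diameter in a black housing, at the corner of the box on the lever side (viewer's x -103, y -103 mm).
- lamp_button (a joint): Travel of the lamp button, m: 0 up, 0.006 fully down. A spring pushes it back; fully down takes 5 N.
- glass_sample_center (a point): Centre of a loose green glass slab, 40 x 30 x 12 mm, lying on the window. To be left alone.
- pigment_jar: Small amber jar, 44 mm diameter, 55 mm high, beside the viewer on its +y side, origin under it. To be left alone.
- nippers: Tile nippers with black handles, 120 mm long, 16 mm high, lying on the bench beside the viewer on its -y side. To be left alone.
- tray_a: White tray of light tesserae, 200 x 130 x 40 mm, to the robot's left. To be left alone.
- tray_b: White tray of blue tesserae, 200 x 130 x 40 mm, to the left, farther away. To be left alone.
- paper_cup: Paper cup with black lid, 112 mm high, to the right. To be left alone.
- brush_pot: Green glass pot with brushes, 230 mm high overall, to the right. To be left alone.
- water_bottle: Clear bottle, 190 mm high, far right. To be left alone.

How it is judged:
On the way, in this order (a step that is already met when the one before it is completed fails the run):
1. the ring's pointer stands at the index rider, at rest, and the lever is let go (horizontal distance between pointer_tip and rider_tip below 0.005 m and velocity of joint polariser_ring between -0.03 and 0.03 rad/s and contact force between the fingers and viewer below 0.2 N), for 0.3 s.
2. the lamp button is pressed down with the ring still at the rider (value of joint lamp_button above 0.0045 m and horizontal distance between pointer_tip and rider_tip below 0.005 m), for 0.1 s.
At the end, for the whole second after the job is handed in: The pointer tip is within 5 mm of the rider tip (about 3 degrees), the lamp button is up again, the viewer and the rider are within 12 mm and the glass sample within 15 mm of where they were, all at rest (horizontal distance between pointer_tip and rider_tip below 0.005 m and value of joint lamp_button below 0.0015 m and distance of each of viewer, rider_tip from where it was at the start of the episode below 0.012 m and distance of glass_sample_center from where it was at the start of the episode below 0.015 m and linear speed of viewer below 0.01 m/s); the robot touches nothing.
It fails at once if the viewer is shifted, lifted or tipped (distance of viewer from where it was at the start of the episode above 0.012 m or angle between viewer's own z axis and vertical above 0.05 rad).
It fails at once if the index rider is moved (distance of rider_tip from where it was at the start of the episode above 0.012 m).
It fails at once if the lever or ring is squeezed or pushed roughly (over 30 N) (contact force between the fingers and polariser_ring above 30 N).
It fails at once if the glass sample is moved or lifted (distance of glass_sample_center from where it was at the start of the episode above 0.015 m).
It fails at once if something else on the bench is moved (distance of any of pigment_jar, nippers, tray_a, tray_b, paper_cup, brush_pot, water_bottle from where it was at the start of the episode above 0.015 m).
It also fails if it takes over 45 s, if anything falls off the work surface, if the arm or the gripper's body presses on something with over 40 N, if the wrist force passes 120 N, or if a joint passes its speed limit or range.

## Robot

A 6-joint arm with a two-finger parallel gripper is mounted at the origin on the work surface. World frame = base frame: x ahead of the robot, y to its left, z up, the work surface at z = 0. Lengths are in m, angles in rad, forces in N, time in s.
With the tool pointing down it reaches from about 0.35 to 0.975 m from the base axis. Payload 17.4 kg.
Tool frame: the origin (TCP) lies at the very end of the fingers, on their centre line; the grasp point (between the pads) lies 19 mm behind it (bot.grip_depth is the z of the grasp point in the tool frame, in m); z points along the fingers, y is the direction in which the jaws open and shut (so a half turn about z gives the same grasp; the last joint's range is limited). The gripper opens to 85 mm and grips with 20 to 120 N. Pads are 22 mm wide; open, the fingers measure 114 mm over their backs; the gripper's body (76 mm by 85 mm) begins 54 mm behind the grasp point. The pads swing forward as they close: fully open they stand 13 mm farther back than shut.
Start: joints at [1.095, 0.116, 1.442, -0, 1.584, -0.038], TCP at [0.286, 0.611, 0.231] pointing down, gripper open.
Joint ranges: [-2.83, 2.83], [-0.83, 2.19], [0.07, 2.5], [-1.14, 4.28], [0.01, 3], [-2.97, 2.97]. Speed limits (rad/s): [1.89, 1.89, 2.22, 3.14, 3.14, 3.14].

## Interface

Orientations are given as a 3x3 rotation matrix whose columns are the frame's x, y, z axes.
In Python, from workcell import readout, cams, workorder, spotter, bot gives the robot as it stands.
- The arm moves only by the tool jog_arm, never from a script. Its argument "moves" is one flat list of numbers, 7 for each row, row after row: the turn, a rotation vector about the tool's x, y, z in degrees, then the shift along the tool's x, y, z in mm, then the finger opening in mm, from 0 to 85.4. In form: [wx, wy, wz, x, y, z, fingers, wx, wy, wz, x, y, z, fingers, ...]. A call has exactly 5 rows; each row shifts and turns the pose as measured when the row begins, along the tool's axes as they then stand; what a row does not reach is not made up. A row lasts 1/10 s, in which the tool goes at most 50 mm and 8.59 degrees, less where a joint would pass 70% of its speed; a pose out of reach is approached as far as the arm can. A call with a gripper value outside its range is refused whole. The fingers move at their own pace and stop on an object; "newtons" is the grip in N (left out, the last holds). Time passes only in rows, so rows that do not move let the fingers close, or fill a call up. It gives the time, the measured TCP pose, the force and the opening at its end, in the units of the state.
- readout.state(): the state, without advancing time (a new reading comes with each control period).
- cams.grab_frame(name): name is "scene" or "side" or "wrist"; returns (picture, depth): 384x512x3 uint8, blue, green, red; 384x512 float32, m along the optical axis (not along the pixel's ray), 0 where there is no reading.
- cams.get_calibration(name): a dict with "vfov" (degrees; the focal length in pixels is half the picture's height over the tangent of half this angle, whatever the lens; pixels are square), "cx", "cy" (the principal point, pixels), "T" (4x4, takes a point from camera to world coordinates); the wrist camera has in their place "hand_eye" (4x4, takes a point from camera to tool coordinates, whose origin is the TCP and whose axes are the flange's). Camera axes: x right, y down, z forward; pixel columns grow to the right and rows downward; lengths in m; the calibration is good to about 2 mm. A picture is of the moment at which its call begins: read the wrist's pose just before it. get_calibration takes no time and is no camera call.
- workorder.finish_job(): hands the job in, once; it reports no verdict.
Trained networks look in the newest picture that a camera, given by its name, has taken for a name from the list of things; names that differ only in an ending like _2 or _b are one class to them, and where a whole thing is asked for, a point or a joint stands for the part that bears it (a point fixed in the world has none). Each returns a list of dicts, best first, with "score" (0 to 1); they miss things now and then, are a little off and sometimes report something else, mostly with a low value. They report only what shows in the picture. A call takes as long as a camera call.
- spotter.outline_of(camera, thing): "region" (384x512 bool, what is visible of it) and "box" ([left, top, right, bottom] in pixels, round what is visible of it).
The state is a dict: "clock": time; "q": joint angles; "joint_velocities": joint speeds; "tau": joint torques, N m; "tool_pos": TCP position; "ee_rot": TCP orientation; "ft_force": force on the tool from outside, world axes, zero at the start; "moment": the same for the moment, N m; "width": finger opening in m.
Only numpy, scipy, OpenCV 4.12 (cv2) and the standard library are available. Lean on these libraries where they do the work, as an engineer would, in place of code of your own. Each camera call takes 0.05 s, during which the arm holds its last target. There are 200 camera calls.

## Working session

There is one attempt and no reset: what is moved stays moved. The work goes in short steps, Python scripts to look and compute and a tool call to move; the robot and the scene stay as the last step left them, time stands still between calls to the robot, and variables do not carry over. Pictures are saved under pics/ and viewed, about 8 in all and at most 12, crops included, and the job is handed in when it is done.

Besides the shell and the picture viewer there is one more tool, called after "Request:" in YAML: its name, and indented under it one key for each argument. jog_arm: Moves the arm, as the interface text tells. Its arguments: {"type":"object","properties":{"moves":{"type":"array"},"newtons":{"type":"number"}},"required":["moves"]}

```bash
ls; mkdir -p pics
cat > h.py <<'E'
import numpy as np, cv2
from workcell import readout, cams, workorder, spotter, bot
def K(c): 
    f=192/np.tan(np.radians(c["vfov"])/2); return f,c["cx"],c["cy"]
def TT(name,s=None):
    c=cams.get_calibration(name)
    if "T" in c: return np.array(c["T"])
    s=s or readout.state(); T=np.eye(4); T[:3,:3]=s["ee_rot"]; T[:3,3]=s["tool_pos"]
    return T@np.array(c["hand_eye"])
def cloud(name,depth,T):
    f,cx,cy=K(cams.get_calibration(name)); v,u=np.mgrid[:384,:512]
    P=np.stack([(u-cx)/f*depth,(v-cy)/f*depth,depth],-1)
    return P@T[:3,:3].T+T[:3,3]
def onplane(name,uv,z,T):
    f,cx,cy=K(cams.get_calibration(name)); uv=np.atleast_2d(uv).astype(float)
    d=np.c_[(uv[:,0]-cx)/f,(uv[:,1]-cy)/f,np.ones(len(uv))]@T[:3,:3].T
    return T[:3,3]+d*((z-T[2,3])/d[:,2])[:,None]
E
python3 - <<'E'
from h import *
s=readout.state(); print(s["clock"],s["tool_pos"],np.round(s["ee_rot"],3))
ims=[]
for n in("scene","side"):
    im,d=cams.grab_frame(n); cv2.imwrite(f"{n}.png",im); np.save(n,d); P=cloud(n,d,TT(n)); ims.append(im)
    print(n,TT(n)[:3,3].round(2))
    for t in("viewer","window","lever_post","pointer_tip","rider_tip","lamp_button_top","glass_sample_center","pigment_jar"):
        r=spotter.outline_of(n,t)
        for o in r[:2]:
            m=o["region"]&(d>0); print(t,round(o["score"],2),o["box"],np.median(P[m],0).round(3) if m.any() else None, m.sum())
cv2.imwrite("pics/a.png",cv2.resize(np.hstack(ims),(800,300)))
cv2.imwrite("pics/a.png",ims[0]);cv2.imwrite("pics/b.png",ims[1])
E
```

```text
pics
0.0 [0.28607672 0.61116908 0.23056519] [[-0.906  0.424 -0.001]
 [ 0.424  0.906 -0.001]
 [ 0.    -0.001 -1.   ]]
scene [ 1.26 -0.2   0.77]
viewer 0.94 [214.1, 185.8, 321.9, 281.8] [ 0.678 -0.032  0.044] 7486
viewer 0.62 [312.4, 211.8, 330.6, 232.0] [0.65  0.152 0.043] 269
window 0.95 [213.1, 186.7, 325.2, 284.8] [ 0.677 -0.031  0.044] 7571
lever_post 0.69 [230.0, 186.3, 292.6, 251.7] [ 0.632 -0.014  0.055] 1425
pointer_tip 0.7 [229.9, 187.9, 292.3, 250.0] [ 0.63  -0.018  0.055] 1373
pointer_tip 0.47 [214.4, 186.0, 320.0, 286.1] [ 0.678 -0.031  0.044] 7516
rider_tip 0.55 [268.7, 250.0, 276.0, 260.5] [ 0.746 -0.024  0.054] 33
lamp_button_top 0.57 [216.0, 198.3, 226.9, 200.1] [ 0.524 -0.118  0.065] 54
glass_sample_center 0.71 [228.1, 186.2, 293.3, 246.2] [ 0.633 -0.016  0.055] 1372
glass_sample_center 0.59 [254.5, 213.8, 269.6, 221.7] [ 0.617 -0.008  0.061] 90
pigment_jar 0.72 [344.2, 142.1, 397.0, 180.6] [0.406 0.432 0.019] 1741
pigment_jar 0.55 [233.6, 188.5, 293.1, 249.9] [ 0.633 -0.014  0.055] 1237
side [0.35 1.09 1.33]
viewer 0.82 [173.4, 149.6, 265.7, 224.5] [0.626 0.019 0.043] 4632
window 0.86 [172.1, 151.6, 265.7, 222.1] [0.624 0.018 0.043] 4640
lever_post 0.75 [194.6, 161.1, 242.2, 200.2] [ 0.618 -0.001  0.053] 806
pointer_tip 0.85 [196.7, 162.6, 248.3, 201.7] [0.616 0.007 0.053] 751
pointer_tip 0.17 [133.3, 262.9, 213.3, 325.4] [0.677 0.426 0.016] 3102
rider_tip 0.74 [211.9, 150.1, 237.5, 156.5] [ 0.631 -0.195  0.008] 116
lamp_button_top 0.49 [254.2, 161.7, 258.8, 166.1] [ 0.514 -0.11   0.062] 32
lamp_button_top 0.45 [193.8, 160.0, 248.1, 203.4] [ 0.618 -0.001  0.053] 862
glass_sample_center 0.72 [174.2, 150.4, 265.4, 222.9] [0.625 0.018 0.043] 4702
glass_sample_center 0.62 [199.7, 215.9, 209.5, 233.4] [0.633 0.173 0.043] 212
pigment_jar 0.78 [202.1, 215.7, 211.5, 233.3] [0.632 0.173 0.041] 205
pigment_jar 0.57 [263.5, 62.6, 293.6, 121.0] [ 0.476 -0.433  0.088] 806
```

Run:
```python
from h import *
a=cv2.imread("scene.png"); c=a[165:300,190:360]; cv2.imwrite("pics/s1.png",cv2.resize(c,None,fx=4.5,fy=4.4,interpolation=cv2.INTER_CUBIC))
```

```text
(no output)
```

View pics/s1.png

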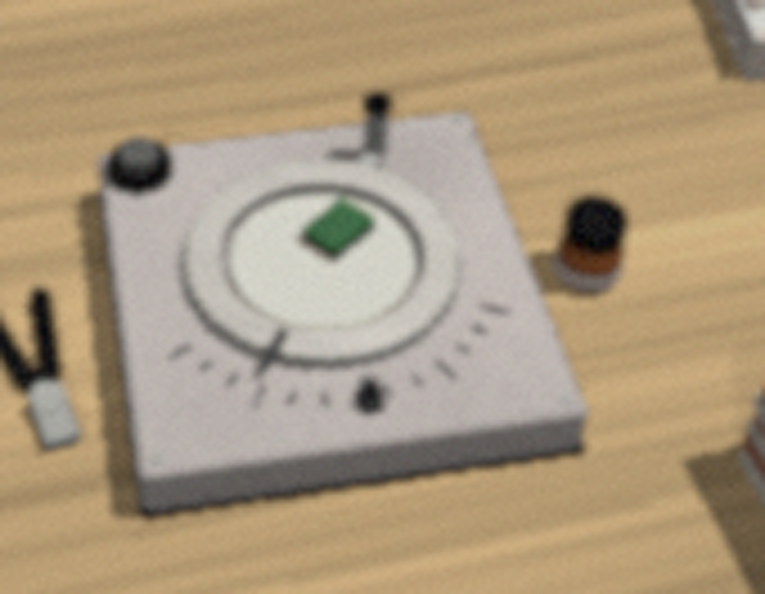

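View pics/a.png

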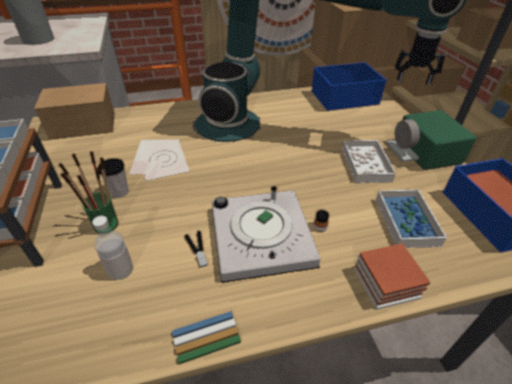

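The scene picture shows the viewer, with the lamp button at the rear left (crop 138,165), the lever post at (377,130), the pointer at (268,355), the rider at (370,392) and the jar on the right. The full picture shows a clear path from the arm, which is at the upper right over the trays, to the viewer.

Run:
```python
from h import *
c=cams.get_calibration("wrist"); print(c)
T=TT("scene"); C=lambda u,v:(190+u/4.5,165+v/4.4)
for n,u,v,z in[("capTop",377,97,.099),("pointer tip",258,375,.057),("pointer base",284,335,.057),("rider",370,395,.052),("button",138,155,.067),("c1",103,155,.045),("c2",467,115,.045),("c3",583,410,.045),("c4",137,478,.045),("win",323,258,.051)]:
    print(n,onplane("scene",C(u,v),z,T)[0].round(3))
```

```text
{'vfov': 60.47469237908986, 'cx': 254.89164062556046, 'cy': 190.58985611433928, 'hand_eye': array([[-8.10567082e-04, -9.61657008e-01, -2.74253792e-01,
         6.96418216e-02],
       [ 9.99999671e-01, -7.89670051e-04, -1.86597516e-04,
        -2.76115329e-04],
       [-3.71271973e-05, -2.74253853e-01,  9.61657331e-01,
        -1.41267598e-01],
       [ 0.00000000e+00,  0.00000000e+00,  0.00000000e+00,
         1.00000000e+00]])}
capTop [0.543 0.04  0.099]
pointer tip [ 0.717 -0.08   0.057]
pointer base [ 0.691 -0.059  0.057]
rider [ 0.742 -0.021  0.052]
button [ 0.527 -0.116  0.067]
c1 [ 0.499 -0.136  0.045]
c2 [0.518 0.114 0.045]
c3 [0.777 0.096 0.045]
c4 [ 0.762 -0.159  0.045]
win [ 0.631 -0.019  0.051]
```

Request:
jog_arm:
  moves: [0,0,0,-32,-29,-2,45,0,0,0,-32,-29,-2,45,0,0,0,-32,-29,-2,45,0,0,0,-32,-29,-2,45,0,0,0,-32,-29,-2,45]

```text
clock: 1.4
tool_pos: [0.3697, 0.4093, 0.2396]
ee_rot: [[-0.908, 0.418, -0.001], [0.418, 0.908, -0.001], [0.001, -0.002, -1.0]]
ft_force: [0.5, 0.3, 1.0]
width: 0.0448
```

Request:
jog_arm:
  moves: [0,0,0,-32,-29,-2,45,0,0,0,-32,-29,-2,45,0,0,0,-32,-29,-2,45,0,0,0,-32,-29,-2,45,0,0,0,-32,-29,-2,45]

```text
clock: 1.9
tool_pos: [0.4559, 0.2022, 0.2513]
ee_rot: [[-0.909, 0.417, 0.001], [0.417, 0.909, -0.0], [-0.001, 0.001, -1.0]]
ft_force: [0.2, -0.4, -0.2]
width: 0.0448
```

Request:
jog_arm:
  moves: [0,0,0,-32,-29,-2,45,0,0,0,-32,-29,-2,45,0,0,0,-32,-29,-2,45,0,0,0,-32,-29,-2,45,0,0,0,0,0,0,45]

```text
clock: 2.4
tool_pos: [0.5263, 0.0322, 0.2611]
ee_rot: [[-0.907, 0.421, 0.005], [0.421, 0.907, -0.0], [-0.004, 0.002, -1.0]]
ft_force: [-1.1, 0.5, 0.4]
width: 0.0449
```

Run:
```python
from h import *
s=readout.state(); im,d=cams.grab_frame("wrist"); cv2.imwrite("w1.png",im); np.save("w1",d)
T=TT("wrist",s); np.save("w1T",T); P=cloud("wrist",d,T)
for t in("viewer","lever_post","pointer_tip","rider_tip","lamp_button_top","glass_sample_center"):
    for o in spotter.outline_of("wrist",t)[:2]:
        m=o["region"]&(d>0); print(t,round(o["score"],2),np.round(o["box"]),np.median(P[m],0).round(3), m.sum())
cv2.imwrite("pics/w1.png",cv2.resize(im,(800,600),interpolation=cv2.INTER_CUBIC))
```

```text
viewer 0.77 [107. 109. 376. 346.] [ 0.577 -0.011  0.044] 33611
lever_post 0.75 [180. 162. 317. 328.] [ 0.596 -0.009  0.056] 6021
lever_post 0.16 [115. 197. 144. 225.] [ 0.516 -0.114  0.065] 536
pointer_tip 0.6 [176. 164. 319. 330.] [ 0.594 -0.009  0.056] 5872
pointer_tip 0.21 [281. 324. 293. 338.] [ 0.736 -0.021  0.055] 149
rider_tip 0.49 [279. 321. 295. 337.] [ 0.737 -0.021  0.055] 174
lamp_button_top 0.64 [112. 194. 144. 229.] [ 0.517 -0.114  0.065] 563
glass_sample_center 0.81 [234. 226. 275. 264.] [ 0.608 -0.005  0.061] 958
```

View pics/w1.png

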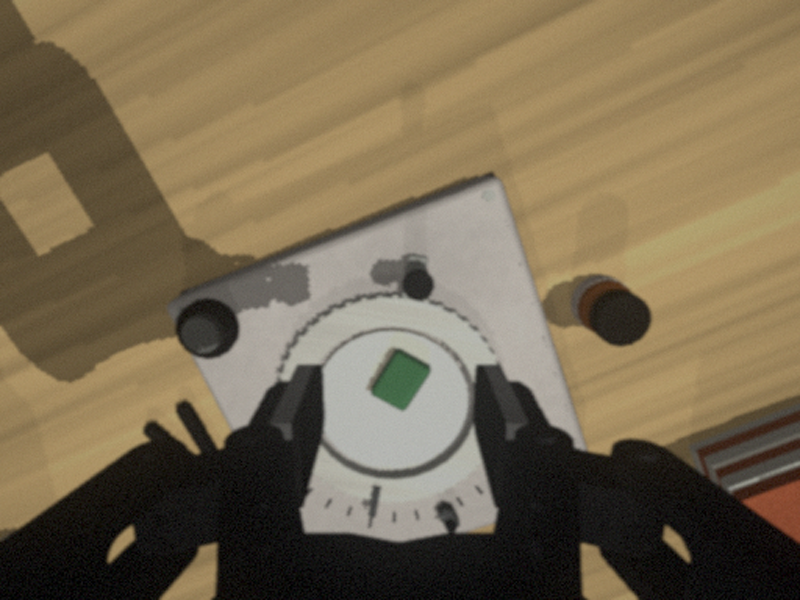

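The wrist view shows the lever cap at (418,283), the button at (207,328), the pointer at (373,505), the rider at (447,517) and the glass at (400,380). The ring is turned clockwise of the rider, as expected.

Run:
```python
from h import *
d=np.load("w1.npy");T=np.load("w1T.npy");P=cloud("wrist",d,T);im=cv2.imread("w1.png")
v,u=np.mgrid[:384,:512]
m=(d>0)&(abs(P[...,2]-.094)<.012)&(abs(u-267)<18)&(abs(v-178)<20); print("cap",P[m].mean(0).round(4),np.ptp(P[m],0).round(3),m.sum())
q=lambda x,y,z:onplane("wrist",(x*.64,y*.64),z,T)[0].round(4)
cap=q(418,283,.099);print("cap",cap)
print("win edges",q(314,398,.054),q(475,398,.054),q(395,329,.057),q(395,473,.055))
# circle fit of ring top points
r=(d>0)&(abs(P[...,2]-.057)<.0025)&(v>165); X=P[r][:,:2]; X=X[np.hypot(*(X-[.63,-.018]).T)<.09]
print("ring pts",len(X),X.min(0),X.max(0))
for n,x,y,z in[("ptip",371,524,.057),("pbase",376,488,.057),("rider",447,520,.056),("ridertip",442,503,.05),("btn",205,328,.067)]: print(n,q(x,y,z))
# box edges corner
for n,x,y in[("c1",170,303),("c2",495,176)]: print(n,q(x,y,.045))
cv2.imwrite("pics/w1c.png",cv2.resize(im[170:345,150:350],None,fx=4,fy=3.4,interpolation=cv2.INTER_CUBIC))
```

```text
cap [0.5394 0.0385 0.0971] [0.02  0.02  0.016] 320
cap [0.5388 0.0396 0.099 ]
win edges [ 0.5981 -0.0705  0.054 ] [0.6488 0.0384 0.054 ] [0.5732 0.0079 0.057 ] [ 0.6816 -0.0427  0.055 ]
ring pts 4571 [ 0.54146953 -0.10089989] [0.71261429 0.06415404]
ptip [ 0.7149 -0.0795  0.057 ]
pbase [ 0.6863 -0.0613  0.057 ]
rider [ 0.7379 -0.0231  0.056 ]
ridertip [ 0.726  -0.0217  0.05  ]
btn [ 0.5141 -0.109   0.067 ]
c1 [ 0.4903 -0.1332  0.045 ]
c2 [0.5063 0.1137 0.045 ]
```

View pics/w1c.png

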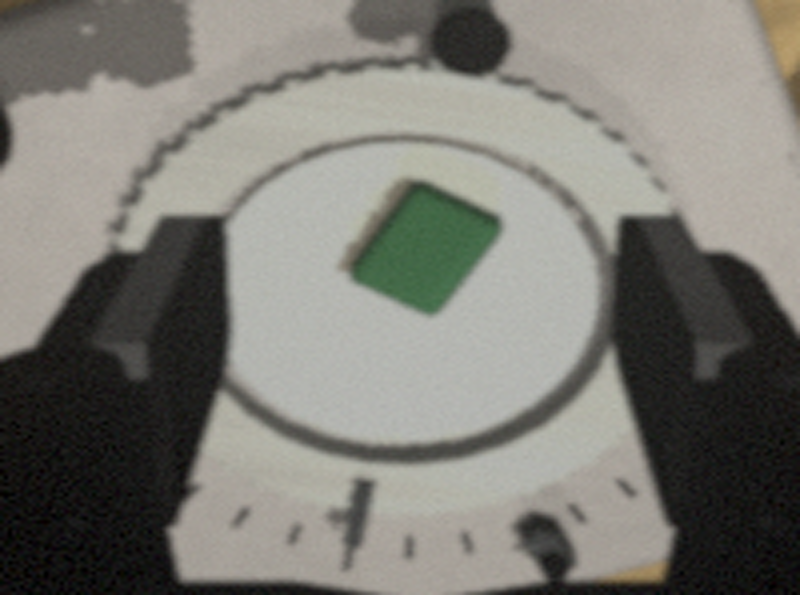

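Request:
jog_arm:
  moves: [0,0,4,-4,6,30,45,0,0,4,-5,6,40,45,0,0,0,0,0,40,45,0,0,0,0,0,20,45,0,0,0,0,0,0,45]

```text
clock: 3.25
tool_pos: [0.5389, 0.0489, 0.1288]
ee_rot: [[-0.843, 0.537, 0.009], [0.537, 0.844, 0.001], [-0.007, 0.006, -1.0]]
ft_force: [0.6, -0.2, -0.1]
width: 0.0453
```

```bash
cat > look.py <<'E'
from h import *
import sys
s=readout.state(); im,d=cams.grab_frame("wrist"); T=TT("wrist",s); P=cloud("wrist",d,T); v,u=np.mgrid[:384,:512]
m=(d>0)&(P[...,2]>.085)&(P[...,2]<.108)&(np.hypot(P[...,0]-.53,P[...,1]-.01)<.07)
R=np.array(s["ee_rot"]); p=np.array(s["tool_pos"])
n,l,st,c=cv2.connectedComponentsWithStats(m.astype(np.uint8))
for i in range(1,n):
    if st[i,4]>40: X=P[l==i]; print("blob",st[i],X.mean(0).round(4),np.ptp(X,0).round(3),"tool mm",((X.mean(0)-p)@R*1000).round(1))
print(s["clock"],p.round(4),R[:2,0].round(3),s["ft_force"],s["width"])
cv2.imwrite("w.png",im);np.save("w",d);np.save("wT",T)
if len(sys.argv)>1: cv2.imwrite("pics/"+sys.argv[1],cv2.resize(im,(800,600),interpolation=cv2.INTER_CUBIC))
E
python3 look.py w2.png
```

```text
blob [224 216  35  35 909] [0.5392 0.0394 0.0968] [0.019 0.02  0.015] tool mm [-5.1 -8.  32.1]
3.25 [0.5389 0.0489 0.1288] [-0.843  0.537] [ 0.56506865 -0.15020876 -0.11328933] 0.04527882592256346
```

View pics/w2.png

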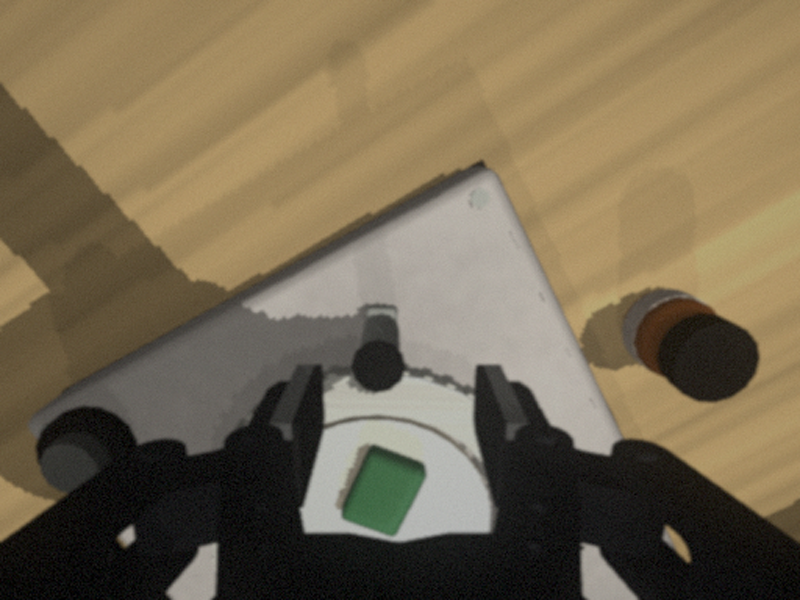

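The cap (380,365) lies between the fingers, 8 mm off their centre. I'll centre on it and go down.

Request:
jog_arm:
  moves: [0,0,0,-5,-7,0,45,0,0,0,0,0,0,45,0,0,0,0,0,20,45,0,0,0,0,0,25,45,0,0,0,0,0,12,45]

```text
clock: 3.8
tool_pos: [0.5447, 0.0399, 0.0818]
ee_rot: [[-0.844, 0.536, 0.024], [0.536, 0.844, 0.002], [-0.019, 0.014, -1.0]]
ft_force: [-0.2, -0.6, -0.3]
width: 0.0452
```

```bash
python3 look.py
```

```text
blob [ 162  233   45   71 1058] [0.5251 0.0204 0.098 ] [0.023 0.014 0.023] tool mm [  5.7 -26.7 -16.7]
blob [ 225  233   47   48 1651] [0.5389 0.0395 0.0966] [0.019 0.019 0.015] tool mm [  4.4  -3.3 -14.9]
blob [ 303  233   45   71 1023] [0.5533 0.0645 0.0981] [0.02  0.021 0.023] tool mm [  5.6  25.6 -16.1]
3.8 [0.5447 0.0399 0.0818] [-0.844  0.536] [-0.20705229 -0.60890436 -0.27540914] 0.04523339256088058
```

Request:
jog_arm:
  moves: [0.8,1.1,0,4,-3,4,45,0,0,0,0,0,3,45,0,0,-2.5,0,-4.6,1,45,0,0,-2.5,0,-4.6,0,45,0,0,-2.5,0,-4.6,0,45]

```text
clock: 4.35
tool_pos: [0.5338, 0.0275, 0.0764]
ee_rot: [[-0.909, 0.418, 0.001], [0.418, 0.909, 0.0], [-0.0, 0.0, -1.0]]
ft_force: [-0.1, 1.8, -0.7]
width: 0.045
```

```bash
python3 look.py
```

```text
blob [ 159  236   47   75 1235] [0.5173 0.0055 0.0973] [0.023 0.015 0.023] tool mm [  5.8 -26.9 -21. ]
blob [ 261  236   90   75 2948] [0.5386 0.0446 0.0971] [0.023 0.035 0.023] tool mm [  2.8  17.5 -20.7]
4.35 [0.5338 0.0275 0.0764] [-0.909  0.418] [-0.1053491   1.78392301 -0.71708185] 0.044967163482604176
```

Request:
jog_arm:
  moves: [0,0,-2.5,0,-4.6,0,45,0,0,-2.5,0,-4.6,0,45,0,0,-2.5,0,-4.6,0,45,0,0,-2.5,0,-4.6,0,45,0,0,-2.5,0,-4.6,0,45]

```text
clock: 4.9
tool_pos: [0.5274, 0.006, 0.0799]
ee_rot: [[-0.979, 0.205, 0.004], [0.205, 0.979, 0.001], [-0.004, 0.002, -1.0]]
ft_force: [-0.6, 2.0, -1.1]
width: 0.0451
```

```bash
python3 look.py w3.png
```

```text
blob [ 160  233   47   74 1122] [ 0.5161 -0.0191  0.0978] [0.024 0.015 0.023] tool mm [  5.8 -26.8 -18. ]
blob [ 261  233   88   71 2747] [0.5273 0.0236 0.0972] [0.023 0.035 0.023] tool mm [  3.6  17.3 -17.2]
4.9 [0.5274 0.006  0.0799] [-0.979  0.205] [-0.55067136  2.03780043 -1.07482491] 0.04508152160255005
```

View pics/w3.png

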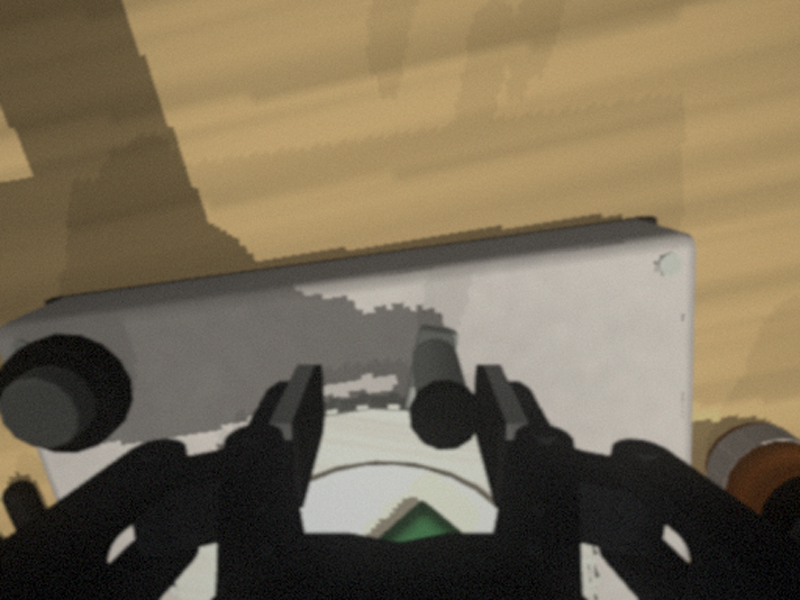

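The post (445,413) is against the right finger and turning smoothly at about 2 N. About 33 mm of arc remain.

Request:
jog_arm:
  moves: [0,0.3,-2,0,-4.6,2,45,0,0,-2,0,-4.6,2,45,0,0,-2,0,-4.6,2,45,0,0,-2,0,-4.6,1,45,0,0,-2,0,-4.6,1,45]

```text
clock: 5.45
tool_pos: [0.526, -0.0165, 0.0754]
ee_rot: [[-1.0, 0.031, 0.003], [0.031, 1.0, 0.003], [-0.003, 0.004, -1.0]]
ft_force: [-0.8, 0.9, 0.2]
width: 0.045
```

```bash
cat > sc.py <<'E'
from h import *
import sys
n=sys.argv[1]; im,d=cams.grab_frame(n); T=TT(n)
cv2.imwrite(n+".png",im)
# rectify top plane z=.057 to 0.25 mm... region about ring
f,cx,cy=K(cams.get_calibration(n))
c0=np.array([.626,-.018])
s=1500. # px per m
w,h=400,400
src=[];dst=[]
Ti=np.linalg.inv(T)
x0,y0=.66,.085
for a,b in[(0,0),(400,0),(400,400),(0,400)]:
    X=Ti@np.array([x0+b/400*.12,y0-a/400*.2,.055,1]); src.append([X[0]/X[2]*f+cx,X[1]/X[2]*f+cy]); dst.append([a*2,b*1.2])
H=cv2.getPerspectiveTransform(np.float32(src),np.float32(dst))
cv2.imwrite("pics/"+sys.argv[2],cv2.warpPerspective(im,H,(800,480),flags=cv2.INTER_CUBIC))
E
python3 look.py; python3 sc.py scene s2.png
```

```text
blob [ 158  237   47   78 1256] [ 0.5192 -0.0432  0.0973] [0.023 0.014 0.023] tool mm [  5.9 -26.8 -22. ]
blob [ 261  237   91   74 2996] [0.5212 0.0011 0.097 ] [0.025 0.034 0.023] tool mm [  5.2  17.5 -21.6]
5.45 [ 0.526  -0.0165  0.0754] [-1.     0.031] [-0.8355218   0.89468698  0.23323609] 0.045024663330430245
```

View pics/s2.png

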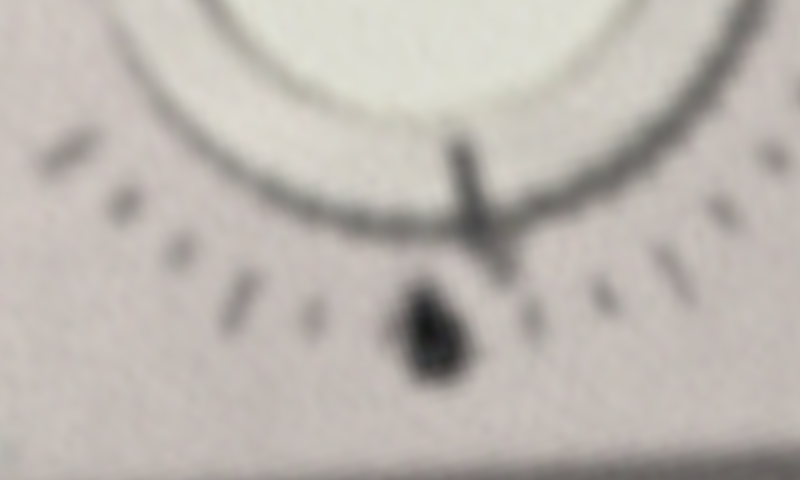

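The rectified scale view has +y on the left. The pointer tip is at about (512,278) and the rider tip at (425,280), so about 20 mm remain, which agrees with the post estimate.

Request:
jog_arm:
  moves: [0,0,0,1,-5,1,45,0,0,0,1,-5,1,45,0,0,0,0,-5,1,45,0,0,0,0,0,0,45,0,0,0,0,0,0,45]

```text
clock: 6.05
tool_pos: [0.5238, -0.0326, 0.0729]
ee_rot: [[-0.999, 0.037, 0.004], [0.037, 0.999, 0.003], [-0.004, 0.003, -1.0]]
ft_force: [0.2, 1.3, 1.3]
width: 0.045
```

```bash
python3 look.py; python3 sc.py scene s3.png
```

```text
blob [ 261  239   91   78 3077] [ 0.5196 -0.0151  0.0968] [0.024 0.034 0.023] tool mm [  4.7  17.3 -23.9]
blob [186 240  18  76 702] [ 0.5197 -0.0557  0.0974] [0.023 0.003 0.023] tool mm [  3.1 -23.2 -24.6]
6.05 [ 0.5238 -0.0326  0.0729] [-0.999  0.037] [0.22172246 1.25403594 1.27250743] 0.04496974932687531
```

View pics/s3.png

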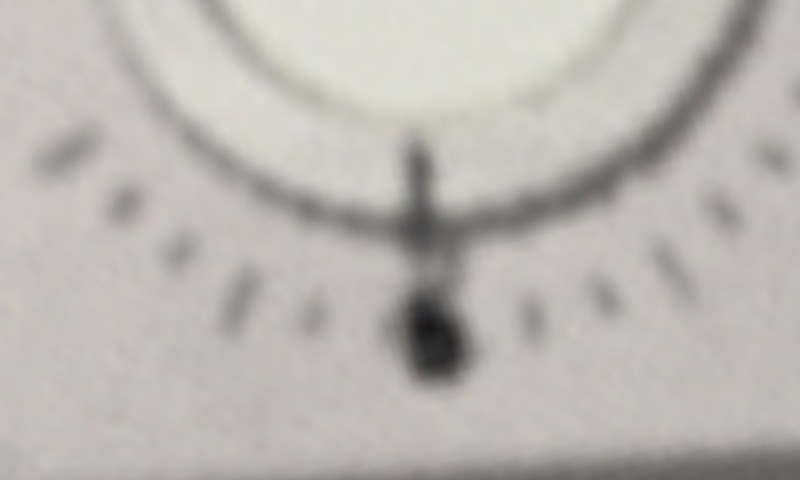

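The pointer is now nearly in line with the rider: pointer at (417,225), rider at (430,340). The far camera can't resolve the remaining gap, so I'll let go, lift and look from above the scale.

Request:
jog_arm:
  moves: [0,0,0,0,6,0,45,0,0,0,0,6,0,45,0,0,0,0,0,-20,45,0,0,0,0,0,-45,45,0,0,0,0,0,-45,45]

```text
clock: 6.65
tool_pos: [0.521, -0.0179, 0.1792]
ee_rot: [[-0.999, 0.036, -0.007], [0.036, 0.999, 0.004], [0.007, 0.004, -1.0]]
ft_force: [0.7, 0.6, 0.3]
width: 0.045
```

Request:
jog_arm:
  moves: [0,0,0,-35,0,-20,45,0,0,0,-45,0,0,45,0,0,0,-45,0,0,45,0,0,0,-45,0,0,45,0,0,0,0,0,0,45]

```text
clock: 7.15
tool_pos: [0.699, -0.0206, 0.2083]
ee_rot: [[-0.999, 0.034, 0.005], [0.034, 0.999, 0.003], [-0.005, 0.003, -1.0]]
ft_force: [-0.4, -0.2, -1.5]
width: 0.0453
```

```bash
python3 look.py
python3 - <<'E'
from h import *
im=cv2.imread("w.png"); cv2.imwrite("pics/w4.png",cv2.resize(im[40:340,80:480],(800,600),interpolation=cv2.INTER_CUBIC))
E
```

```text
7.15 [ 0.699  -0.0206  0.2083] [-0.999  0.034] [-0.41987015 -0.20684828 -1.53864448] 0.045288983019464886
```

View pics/w4.png

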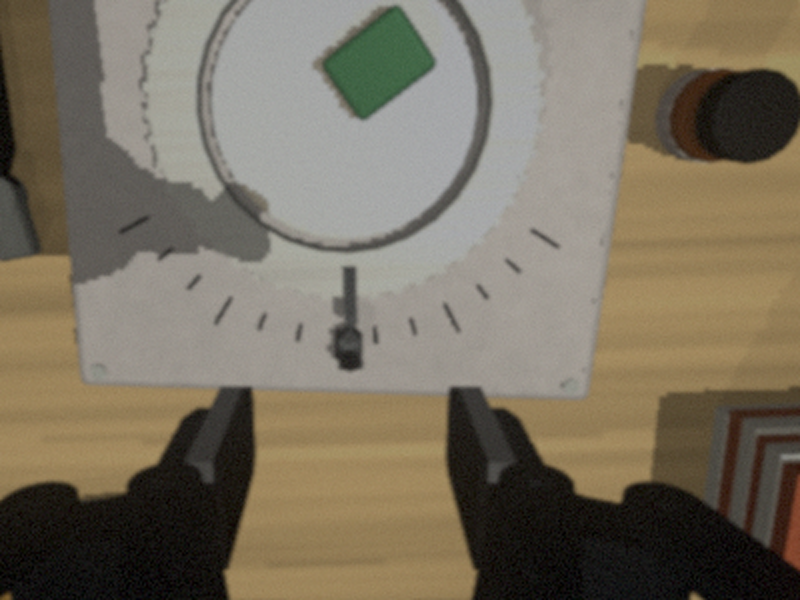

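Both stand in one line: pointer at x≈349 (rows 268–325), rider centred at (347,345). I'll measure the offset numerically.

Run:
```python
from h import *
im=cv2.imread("w.png");T=np.load("wT.npy");g=cv2.cvtColor(im,6).astype(float)
# dark column centroid by row, near orig col 254
for v in range(174,226,3):
    r=g[v,245:266]; w=np.clip(110-r,0,None); 
    if w.sum()>20:
        u=245+(w*np.arange(21)).sum()/w.sum(); print(v,round(u,1),int(w.sum()),onplane("wrist",(u,v),.057,T)[0].round(4)[:2])
# window circle: bright interior contour / ring centre from depth
```

```text
174 254.2 168 [ 0.6977 -0.0209]
177 254.4 200 [ 0.7005 -0.0209]
180 254.4 210 [ 0.7034 -0.021 ]
183 254.4 205 [ 0.7062 -0.0211]
186 254.4 205 [ 0.7091 -0.0212]
189 253.7 256 [ 0.7119 -0.0219]
192 253.1 304 [ 0.7148 -0.0226]
195 253.3 310 [ 0.7177 -0.0225]
198 254.7 189 [ 0.7206 -0.0213]
201 254.5 185 [ 0.7236 -0.0216]
204 252.6 532 [ 0.7264 -0.0234]
207 253.1 714 [ 0.7294 -0.0231]
210 253.1 579 [ 0.7324 -0.0232]
213 252.2 550 [ 0.7354 -0.0242]
216 253.1 851 [ 0.7384 -0.0234]
219 254.1 785 [ 0.7415 -0.0226]
222 254.8 719 [ 0.7445 -0.0221]
```

The pointer is within about 1.5 mm of the rider and the lever is free. Next is the button: geometry and depth agree on (0.517, -0.114).

Request:
jog_arm:
  moves: [0,0,0,45,-25,0,0,0,0,0,45,-25,0,0,0,0,0,45,-25,0,0,0,0,0,40,-22,0,0,0,0,0,0,0,0,0]

```text
clock: 7.7
tool_pos: [0.5126, -0.1091, 0.205]
ee_rot: [[-1.0, 0.03, 0.002], [0.03, 1.0, 0.003], [-0.002, 0.003, -1.0]]
ft_force: [0.7, -0.1, 0.1]
width: 0.0002
```

Run:
```python
from h import *
s=readout.state(); im,d=cams.grab_frame("wrist"); T=TT("wrist",s); P=cloud("wrist",d,T);R=np.array(s["ee_rot"]); p=np.array(s["tool_pos"]);print(p.round(4),R.round(3))
m=(d>0)&(abs(P[...,2]-.066)<.004)&(np.hypot(P[...,0]-.517,P[...,1]+.114)<.035)
X=P[m];print(m.sum(),X.mean(0).round(4),X.min(0).round(4),X.max(0).round(4),"tool",((X.mean(0)-p)@R*1000).round(1))
cv2.imwrite("pics/w5.png",cv2.resize(im,(800,600),interpolation=cv2.INTER_CUBIC))
```

```text
[ 0.5126 -0.1091  0.205 ] [[-1.     0.03   0.002]
 [ 0.03   1.     0.003]
 [-0.002  0.003 -1.   ]]
724 [ 0.5165 -0.1166  0.0653] [ 0.5038 -0.1303  0.062 ] [ 0.5303 -0.1035  0.0676] tool [ -3.8  -7.8 139.6]
```

View pics/w5.png

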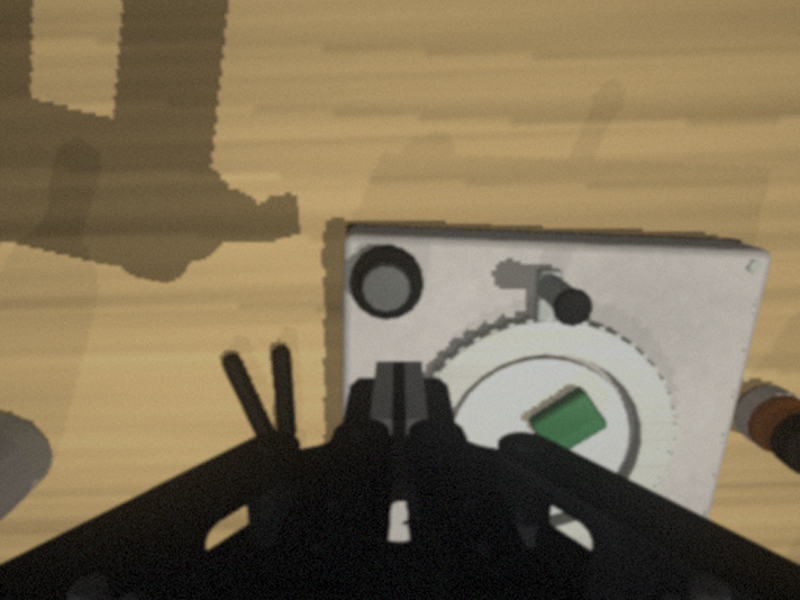

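The button (386,288) and the closed fingers (400,390) are in view. Its depth centre is 4 mm and 8 mm off in tool x and y. I'll correct that and go down.

Request:
jog_arm:
  moves: [0,0,0,-4,-7,20,0,0,0,0,0,0,40,0,0,0,0,0,0,40,0,0,0,0,0,0,15,0,0,0,0,0,0,0,0]

```text
clock: 8.25
tool_pos: [0.5202, -0.1124, 0.0904]
ee_rot: [[-1.0, 0.029, 0.01], [0.029, 1.0, 0.002], [-0.01, 0.002, -1.0]]
ft_force: [-0.7, -0.1, 1.0]
width: 0.0003
```

Request:
jog_arm:
  moves: [0,0.5,0,3,-4,8,0,0,0,0,0,0,9,0,0,0,0,0,0,4,0,0,0,0,0,0,3,0,0,0,0,0,0,2,0]

```text
clock: 8.75
tool_pos: [0.5196, -0.1166, 0.0677]
ee_rot: [[-1.0, 0.028, 0.007], [0.028, 1.0, 0.001], [-0.007, 0.001, -1.0]]
ft_force: [0.1, -0.1, 0.4]
width: 0.0001
```

Request:
jog_arm:
  moves: [0,0,0,2,0,2,0,0,0,0,0,0,2,0,0,0,0,0,0,2,0,0,0,0,0,0,2,0,0,0,0,0,0,2,0]

```text
clock: 9.25
tool_pos: [0.5183, -0.1167, 0.0605]
ee_rot: [[-1.0, 0.028, 0.009], [0.028, 1.0, 0.0], [-0.009, 0.0, -1.0]]
ft_force: [-18.5, 4.6, 37.1]
width: 0.0003
```

Bottom reached: z 0.0605, with a force well over 5 N. I'll ease off slightly, hold, then release.

Request:
jog_arm:
  moves: [0,0,0,0,0,-0.5,0,0,0,0,0,0,0,0,0,0,0,0,0,-10,0,0,0,0,0,0,-30,0,0,0,0,0,0,-40,0]

```text
clock: 9.75
tool_pos: [0.5155, -0.1162, 0.1398]
ee_rot: [[-1.0, 0.028, 0.001], [0.028, 1.0, 0.002], [-0.001, 0.002, -1.0]]
ft_force: [0.6, -0.2, 0.1]
width: 0.0003
```

Request:
jog_arm:
  moves: [0,0,0,-30,14,-30,0,0,0,0,-40,20,-20,0,0,0,0,-45,20,0,0,0,0,0,-45,20,0,0,0,0,0,-20,20,0,0]

```text
clock: 10.25
tool_pos: [0.7027, -0.0274, 0.2035]
ee_rot: [[-0.999, 0.032, 0.014], [0.032, 0.999, -0.001], [-0.014, -0.0, -1.0]]
ft_force: [0.2, 0.3, 0.1]
width: 0.0
```

```bash
python3 look.py
python3 - <<'E'
from h import *
im=cv2.imread("w.png"); cv2.imwrite("pics/w6.png",cv2.resize(im,(800,600),interpolation=cv2.INTER_CUBIC))
im,d=cams.grab_frame("scene");P=cloud("scene",d,TT("scene"))
def box(P):
    m=(P[...,2]>.04)&(P[...,2]<.048)&(abs(P[...,0]-.63)<.17)&(abs(P[...,1]+.018)<.16);X=P[m][:,:2]; return X.min(0).round(4),X.max(0).round(4),X.mean(0).round(4),m.sum()
print(box(P));print(box(cloud("scene",np.load("scene.npy"),TT("scene"))))
m=(np.hypot(P[...,0]-.517,P[...,1]+.115)<.01)&(d>0);print("btn z",np.sort(P[m][:,2])[-20:].round(4).mean())
o=cv2.imread("pics/a.png"); D=cv2.absdiff(o,im).max(2)[185:285,210:325]; print("diff mean",D.mean())
E
```

```text
10.25 [ 0.7027 -0.0274  0.2035] [-0.999  0.032] [0.23713273 0.31863557 0.10659998] 4.8979806034664225e-05
(array([ 0.493 , -0.1588]), array([0.7781, 0.1409]), array([ 0.6682, -0.0273]), np.int64(4267))
(array([ 0.4943, -0.1588]), array([0.776 , 0.1409]), array([ 0.6644, -0.0259]), np.int64(4381))
btn z 0.06594736842105263
diff mean 23.589565217391304
```

View pics/w6.png

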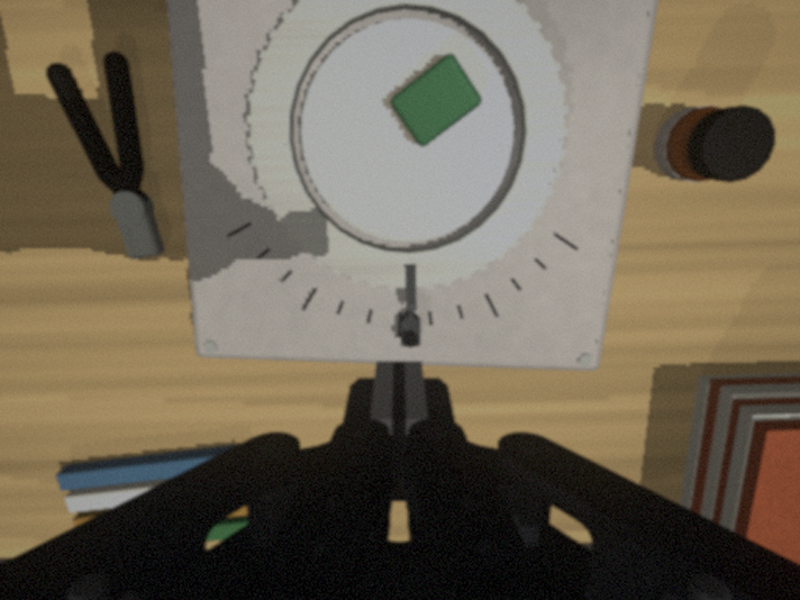

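The pointer (410,290) and rider (408,328) are still in line, the button is back up (about 0.066) and the scene is undisturbed. I'm handing in.

```bash
python3 -c "
from h import *
print(np.abs(readout.state()['joint_velocities']).max()); print(workorder.finish_job())"
```

```text
0.06448128952284478
the job is handed in; nothing more can be done
None
```

I set the ring to the rider, pressed and released the lamp button, and handed the job in at about 10.3 s on the robot's clock. The hand-in gave no verdict.

**Ring:** I pushed the lever round by about 31° with one finger, at about 2 N in the readings between moves. After letting go and lifting, the wrist camera put the pointer tip within about 1.5 mm of the rider tip. They were still in line after the button press.

**Lamp button:** I pressed it with closed fingers to its bottom stop (fingertip at 60.5 mm, where fully down is 61 mm) and held it there. The force peaked at 37 N down, with an 18 N sideways part; only 5 N was needed. Depth then showed the button top at about 66 mm, so it is up again.

**The rest of the bench:** The glass, nippers and jar look undisturbed in the last picture. I checked the viewer for shift only coarsely. Its outline agrees within about 2 mm at the edges and 4 mm in the mean, but that mean is affected by the arm blocking part of the view.

**At hand-in:** The arm was clear of everything but not quite still, with the fastest joint at about 0.06 rad/s.

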